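# Shut and lock the cable box with its blade key

### The job

Push the lid of the cable box fully shut, then take the blade key from its wooden stand, put the blade in the slot of the lid's round lock and turn the lock clockwise as far as it goes. Put the key back upright in its stand, blade down in the slot and fully seated, leaving the lid shut and locked and the glue stick and sticky notes where they are.

Things in the scene. Friction and masses are not known exactly. Their poses are not given: they have to be found in the camera images.
- lid_mid (a point): Middle of the upper face of the cable box's lid: a grey panel 136 x 316 x 8 mm, hinged on its far long edge. y along the hinge; x across: free edge 68 mm along -x, hinge 68 mm along +x; z out of the face. Shut, the face is level, 88 mm above the desk. The lock is mid-lid near the free edge; over 50 mm to either side along y the face is bare and may be pressed.
- lid_hinge (a point): Middle of the lid's hinge line, 80 mm above the desk, on the fixed black cable box (136 x 316 mm, 80 mm high, vents in front, a power strip inside). Box axes: z up, y along the hinge, x away from the robot.
- lid (a joint): Opening angle of the lid: 0 fully shut (hard stop), grows as it rises; starts at 0.5 to 1.0. The hinge is stiff (friction 0.35 N m): the lid stays at any angle, and 3 to 8 N pressed down on its upper face closes it.
- slot (a point): Middle of the floor of the lock's slot. The lock is a flat aluminium head, 55 mm across, in a dark steel collar 69 mm across, centred 28 mm from lid_mid along the lid's -x. Both stand 12 mm above the lid (100 mm above the desk when shut). The slot crosses the whole head: 7 mm wide, 10 mm deep, chamfered to 11 mm at the mouth. x along the slot, z out of the lid; turns with the lock.
- lock (a joint): Turn of the lock: 0 unlocked (slot along the hinge direction), grows clockwise seen from above, hard stop at 1.571 locked (slot across the lid, square to the hinge). Starts at 0 to 0.3. It turns with friction (about 0.06 N m) and stays where it is left.
- key_center (a point): Centre of the grip of the blade key (80 to 160 g), standing blade down in its stand. Black grip 50 wide (x) x 20 thick (y) x 60 mm tall; below it a steel blade 32 wide (x), 4 thick (y), 20 mm long; a 53 x 23 x 4 mm band round the grip's foot. Blade tip 50 mm below this point, grip top 30 mm above; z up. Half a turn about z makes no difference.
- key_tip (a point): Middle of the end of the key's blade, 50 mm below key_center along the key's z; same axes as key_center.
- key_home (a point): Where key_center is when the key is fully seated in its stand: 66 mm above the desk, 30 mm above the middle of the stand's top. The stand is a fixed wooden block 80 (x) x 60 x 36 mm high with an upright slot 40 mm long (x) and 10 mm wide, chamfered 3 mm; the blade hangs in it and the grip rests on the block.
- glue_mid (a point): Bystander: a white and red glue stick, 27 mm diameter, 90 mm tall, standing loose near the key stand; point half-way up.
- notes_mid (a point): Bystander: a block of sticky notes, 76 x 76 x 23 mm, lying loose near the key stand; point at its centre.
Mind the look-alikes: they are no part of the job. There is more than one size of the part that bears key_center; the job needs the middle-sized.

How it is judged:
On the way, in this order (a step that is already met when the one before it is completed fails the run):
1. the lid is pushed shut, the lock not yet turned (value of joint lid below 0.04 rad and value of joint lock below 0.5 rad), for 0.2 s.
2. the key's blade is in the slot of the shut lid, the lock not yet turned (value of joint lid below 0.04 rad and value of joint lock below 0.6 rad and distance between key_tip and slot below 0.01 m and z of key_tip in the frame of slot below 0.006 m), for 0.1 s.
3. the lock is turned clockwise to its stop with the blade in its slot (value of joint lid below 0.04 rad and value of joint lock above 1.4 rad and distance between key_tip and slot below 0.012 m and z of key_tip in the frame of slot below 0.008 m), for 0.1 s.
At the end, for the whole second after the job is handed in: The lid is shut (within 0.05 rad), the lock is at its clockwise stop (at least 1.37 of 1.571 rad), and the key stands at rest, upright within 0.12 rad, seated in its stand within 10 mm of key_home (value of joint lid below 0.05 rad and value of joint lock above 1.37 rad and distance between key_center and key_home below 0.01 m and angle between key_center's own z axis and vertical below 0.12 rad and linear speed of key below 0.02 m/s); the robot touches nothing.
It fails at once if the glue stick is moved more than 30 mm or knocked over (distance of glue_mid from where it was at the start of the episode above 0.03 m or angle between glue_mid's own z axis and vertical above 0.5 rad).
It fails at once if the sticky notes are moved more than 30 mm (distance of notes_mid from where it was at the start of the episode above 0.03 m).
It also fails if it takes over 64 s, if anything falls off the work surface, if the arm or the gripper's body presses on something with over 40 N, if the wrist force passes 120 N, or if a joint passes its speed limit or range.

### The arm

A 6-joint arm with a two-finger parallel gripper is mounted at the origin on a cart in front of the work surface, level with it; the furniture and walls round the work are solid. World frame = base frame: x ahead of the robot, y to its left, z up, the work surface at z = 0. Lengths are in m, angles in rad, forces in N, time in s.
With the tool pointing down it reaches from about 0.375 to 0.9 m from the base axis. Payload 3.1 kg.
Tool frame: the origin (TCP) lies between the finger pads; the fingertips stand 25 mm ahead of it and the grasp point (between the pads) lies 6 mm ahead of it; x points along the fingers, y is the direction in which the jaws open and shut, and the axes are right-handed (so a half turn about x gives the same grasp; the last joint's range is limited). The gripper opens to 85 mm and grips with 20 to 120 N. Pads are 22 mm wide; open, the fingers measure 114 mm over their backs; the gripper's body (76 mm by 85 mm) begins 54 mm behind the grasp point. The pads swing forward as they close: fully open they stand 13 mm farther back than shut.
Start: joints at [1.083, 0.527, 1.433, -0, 1.181, -0.178], TCP at [0.191, 0.595, 0.256] pointing down, gripper open.
Joint ranges: [-3.08, 3.08], [-0.75, 2.2], [0.22, 2.44], [-1.43, 4.57], [0, 2.65], [-2.85, 2.85]. Speed limits (rad/s): [2.79, 2.79, 3.14, 3.14, 3.14, 3.14].

### API

Orientations are given as a unit quaternion [x, y, z, w].
In Python, from station import manip, viewer, workorder gives the robot as it stands.
- The arm moves only by the shell command python3 -m crank 'ROWS' [FORCE]. ROWS is JSON, one flat list of numbers, 5 for each row, row after row: the opening, from 0 (shut) to 1 (fully open), then the shift along the world's x, y, z in mm, then the turn about the world's z in rad. A call has 1 to 10 rows; each row is the pose to reach, as a shift and turn from the pose commanded when the call began; what a row does not reach only later rows make up. A row lasts 1/8 s, in which the tool goes at most 62.5 mm and 10.7 degrees, less where a joint would pass 70% of its speed; a pose out of reach is approached as far as the arm can. A call with a gripper value outside its range is refused whole. The fingers move at their own pace and stop on an object; FORCE is the grip in N (left out, the last holds). Time passes only in rows, so rows that repeat a pose let the fingers close. It gives the time, the measured TCP pose, the force and the opening at its end, in the units of the state.
- manip.sense(): the state, without advancing time (a new reading comes with each control period).
- viewer.snapshot(name): name is "side" or "top"; returns a dict with "img" (420x560x3 uint8, red, green, blue), "range_z" (420x560 float32, m along the optical axis (not along the pixel's ray), 0 where there is no reading), "fx", "fy", "cx", "cy" (pixels), "k1" (the pictures are not rectified: a ray, as slopes to the right and down, at radius r is drawn at 1 + k1 r^2 times it, then the intrinsics apply), "origin" and "attitude" of the camera in the world. Camera axes: x right, y down, z forward; pixel columns grow to the right and rows downward; lengths in m; the calibration is good to about 2 mm. A picture is of the moment at which its call begins.
- workorder.sign_off(): hands the job in, once; it reports no verdict.
The state is a dict: "t": time; "q": joint angles; "qd": joint speeds; "tau": joint torques, N m; "tcp_pos": TCP position; "tool_rot": TCP orientation; "force": force on the tool from outside, world axes, zero at the start; "ft_torque": the same for the moment, N m; "finger_gap": opening from 0.0 (shut) to 1.0 (fully open).
Only numpy, scipy, OpenCV 4.12 (cv2) and the standard library are available. Lean on these libraries where they do the work, as an engineer would, in place of code of your own. Each camera call takes 0.05 s, during which the arm holds its last target.

## Working session

There is one attempt and no reset: what is moved stays moved. The work goes in short steps, Python scripts to look and compute and a shell command to move; the robot and the scene stay as the last step left them, time stands still between calls to the robot, and variables do not carry over. Pictures are saved under pics/ and viewed, and the job is handed in when it is done.

```bash
ls; mkdir -p pics; cat > h.py <<'E'
import numpy as np,cv2
from station import manip,viewer,workorder
from scipy.spatial.transform import Rotation as R
def save(s,n): cv2.imwrite('pics/'+n+'.png',s['img'][:,:,::-1])
def Rm(s):
    a=np.array(s['attitude'],float)
    return a if a.shape==(3,3) else R.from_quat(a).as_matrix()
def rays(s,uv):
    uv=np.atleast_2d(np.array(uv,float))
    K=np.array([[s['fx'],0,s['cx']],[0,s['fy'],s['cy']],[0,0,1]])
    d=np.c_[(uv[:,0]-s['cx'])/s['fx'],(uv[:,1]-s['cy'])/s['fy']]
    x=d.copy()
    for _ in range(20): x=d/(1+s['k1']*(x**2).sum(1,keepdims=True))
    return np.c_[x,np.ones(len(x))]
def onplane(s,uv,z):
    r=rays(s,uv)@Rm(s).T; o=np.array(s['origin'])
    return o+r*((z-o[2])/r[:,2])[:,None]
def bydepth(s,uv):
    uv=np.atleast_2d(uv); zz=s['range_z'][uv[:,1].astype(int),uv[:,0].astype(int)]
    return np.array(s['origin'])+(rays(s,uv)*zz[:,None])@Rm(s).T
E
python3 - <<'E'
from h import *
for n in('side','top'):
    s=viewer.snapshot(n); save(s,n+'0'); print(n,{k:v for k,v in s.items() if k not in('img','range_z')})
    np.savez('/tmp/'+n+'0.npz',**s)
print(manip.sense())
E
```

```text
pics
side {'fx': 395.9205810760725, 'fy': 395.9205810760725, 'cx': 284.22214249718513, 'cy': 201.19841076463166, 'k1': 0.0014195512001140445, 'origin': array([ 0.44946027, -0.81179416,  0.41639299]), 'attitude': array([ 0.82973496, -0.05984007,  0.04454312, -0.55315005])}
top {'fx': 516.4860199747266, 'fy': 516.4860199747266, 'cx': 273.78834594600914, 'cy': 217.89426456879482, 'k1': 0.002538191482866429, 'origin': array([ 0.49077785, -0.01998241,  1.36949113]), 'attitude': array([-0.70275788,  0.71057909, -0.02789535,  0.02075038])}
{'t': 0.1, 'q': array([ 1.08251595e+00,  5.28367616e-01,  1.43378085e+00, -3.17196267e-05,
        1.18139675e+00, -1.78515403e-01]), 'qd': array([ 0.00170284, -0.00268551, -0.0042827 ,  0.00230677,  0.00115011,
       -0.0021441 ]), 'tau': array([-1.61107137e-04, -4.43304420e+01, -1.78585160e+01, -2.34620193e-04,
        3.88831730e-03,  2.27171370e-05]), 'tcp_pos': array([0.19022532, 0.59471983, 0.25543273]), 'tool_rot': array([ 0.10842113,  0.69885892, -0.10973256,  0.69842669]), 'force': array([-0.6491597 , -0.37558264,  0.07422295]), 'ft_torque': array([-0.03280241, -0.01375062,  0.04691473]), 'finger_gap': 0.9967210162341081}
```

View pics/side0.png

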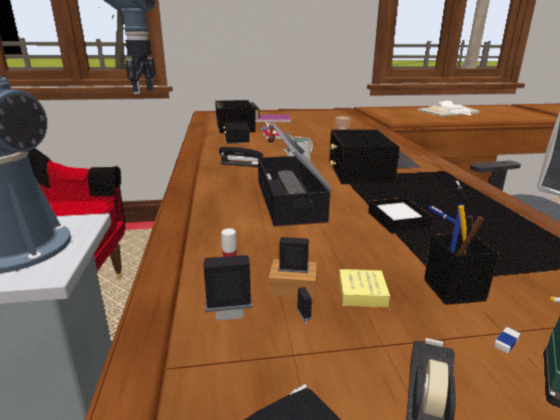

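View pics/top0.png

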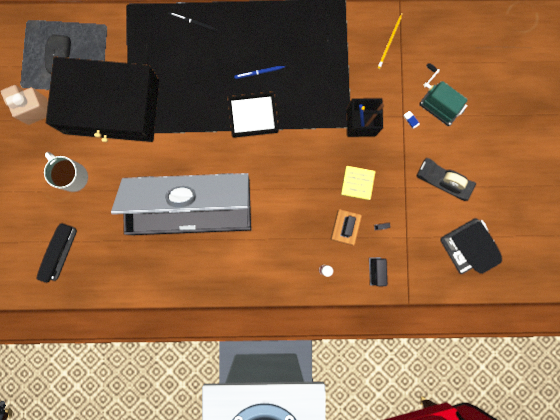

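The side view shows the key in its stand at (294,258), with a larger look-alike at (228,282) and a smaller one at (305,303). The open box is at (292,185). In the top view the stand is at (347,227), the lid at (181,193) with the lock at (181,196), the glue at (327,271) and the notes at (358,183).

```bash
python3 - <<'E'
from h import *
s=dict(np.load('/tmp/top0.npz')); 
a=cv2.resize(s['img'][160:250,105:260],None,fx=5,fy=5,interpolation=cv2.INTER_CUBIC)
b=cv2.resize(s['img'][160:290,310:400],None,fx=4.5,fy=4.5,interpolation=cv2.INTER_CUBIC)
cv2.imwrite('pics/cropA.png',a[:,:,::-1]);cv2.imwrite('pics/cropB.png',b[:,:,::-1])
t=dict(np.load('/tmp/side0.npz'))
c=cv2.resize(t['img'][220:330,190:400],None,fx=3.8,fy=3.8,interpolation=cv2.INTER_CUBIC)
cv2.imwrite('pics/cropC.png',c[:,:,::-1])
E
```

```text
(no output)
```

View pics/cropA.png

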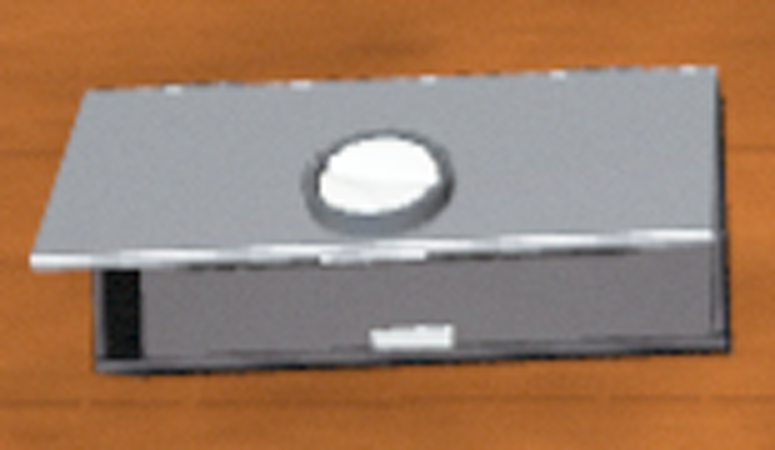

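View pics/cropB.png

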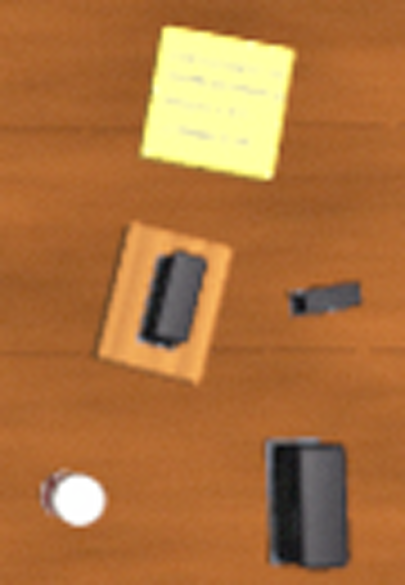

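View pics/cropC.png

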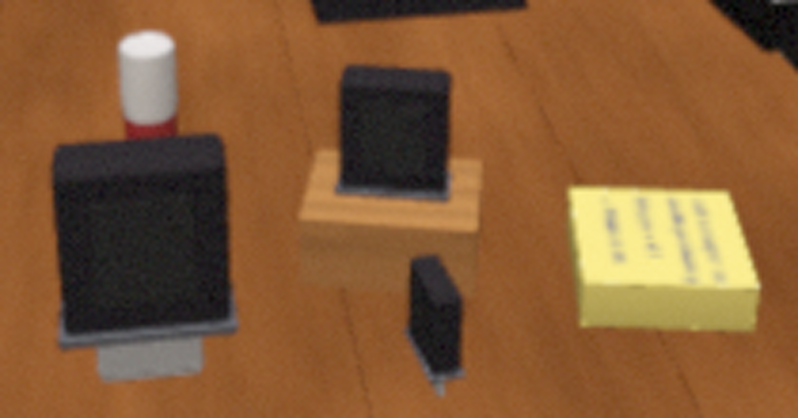

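```bash
python3 - <<'E'
from h import *
np.set_printoptions(precision=4,suppress=True)
s=dict(np.load('/tmp/top0.npz')); 
A=lambda p:np.array(p)/5+[105,160]-.4
B=lambda p:np.array(p)/4.5+[310,160]-.4
# stand
hsv=cv2.cvtColor(s['img'],cv2.COLOR_RGB2HSV)
print('stand col',s['img'][240,340],hsv[240,340],'desk',hsv[240,310])
st=np.array([B(p) for p in [(134,221),(233,246),(198,384),(97,357)]])
P=onplane(s,st,.036); print('stand corners',P); print('center',P.mean(0))
print('depth z',bydepth(s,st+np.sign(st.mean(0)-st)*2)[:,2])
for i in range(4): print(np.linalg.norm(P[i]-P[(i+1)%4]),np.degrees(np.arctan2(*(P[(i+1)%4]-P[i])[[1,0]])))
# key top
kt=np.array([B(p) for p in [(176,253),(208,260),(187,342),(158,335)]]); K=onplane(s,kt,.096); print('keytop',K,K.mean(0))
print('keydepth',bydepth(s,[B((182,298))]))
for n,u,z in (('glue',B((78,500)),.09),('notes',B((218,103)),.023)): print(n,onplane(s,u,z),bydepth(s,[u]))
# lid
c=np.array([A(p) for p in [(88,92),(715,70),(712,232),(33,258)]])
print('lid corners depth',bydepth(s,c+np.sign(c.mean(0)-c)*2))
bx=np.array([A(p) for p in [(98,370),(728,350)]]); print('box front z.08',onplane(s,bx,.08),'z0',onplane(s,bx,0), bydepth(s,bx+[[2,-1.5],[-2,-1.5]]))
m=np.zeros((420,560),np.uint8); cv2.fillConvexPoly(m,np.int32(c.mean(0)+(c-c.mean(0))*.92),1)
cv2.circle(m,tuple(np.int32(A((380,185)))),18,0,-1)
v,u=np.nonzero(m&(s['range_z']>0)); Q=bydepth(s,np.c_[u,v]); q0=Q.mean(0); n=np.linalg.svd(Q-q0,full_matrices=False)[2][2]; n*=np.sign(n[2])
print('lid plane',q0,n,np.std((Q-q0)@n),'angle',np.arccos(n[2]),'dir',np.degrees(np.arctan2(n[1],n[0])))
lk=A((381,175)); print('lock',bydepth(s,[lk]))
E
```

```text
stand col [237 168  90] [ 16 158 237] desk [ 13 185 172]
stand corners [[ 0.6047 -0.2044  0.036 ]
 [ 0.5896 -0.2613  0.036 ]
 [ 0.5104 -0.2393  0.036 ]
 [ 0.5265 -0.1816  0.036 ]]
center [ 0.5578 -0.2216  0.036 ]
depth z [0.0338 0.0347 0.035  0.0324]
0.058791730349771545 -104.84393504977596
0.0821797109577874 164.50708135572165
0.05993588970541813 74.38810825018838
0.08139743507667092 -16.300884696887
keytop [[ 0.5816 -0.2189  0.096 ]
 [ 0.5776 -0.2364  0.096 ]
 [ 0.5326 -0.2239  0.096 ]
 [ 0.5366 -0.208   0.096 ]] [ 0.5571 -0.2218  0.096 ]
keydepth [[ 0.5569 -0.2218  0.0951]]
glue [[ 0.4468 -0.1631  0.09  ]] [[ 0.4467 -0.1635  0.0869]]
notes [[ 0.6744 -0.2568  0.023 ]] [[ 0.6748 -0.2573  0.0201]]
lid corners depth [[0.6764 0.3358 0.0969]
 [0.6848 0.0355 0.0944]
 [0.6055 0.0336 0.1815]
 [0.5971 0.3384 0.1762]]
box front z.08 [[0.5444 0.3394 0.08  ]
 [0.5509 0.0257 0.08  ]] z0 [[0.5477 0.3617 0.    ]
 [0.5546 0.0286 0.    ]] [[ 0.548   0.334   0.0815]
 [ 0.4908 -0.02    1.3695]]
lid plane [0.6426 0.1881 0.1346] [0.7244 0.0214 0.6891] 0.0014550828932664533 angle 0.8105795268051021 dir 1.6906078611165496
lock [[0.6309 0.1847 0.163 ]]
```

Box, stand and key all match the sizes given: the stand is 81x59 mm, the key top 0.095, the lid angle is 0.81 and the box yaw about 1.4°. Next I'll move above the lid, right of the lock, with the fingers shut.

```bash
python3 -m crank '[0,0,0,40,0, 0,200,-240,40,0, 0,409,-485,24,0, 0,409,-485,24,0, 0,409,-485,24,0, 0,409,-485,24,0, 0,409,-485,24,0, 0,409,-485,24,0, 0,409,-485,24,0, 0,409,-485,24,0]' 40
```

```text
t: 1.35
tcp_pos: [0.5538, 0.1636, 0.2819]
tool_rot: [0.109, 0.699, -0.109, 0.698]
force: [1.2, 0.1, 0.2]
finger_gap: 0.005
```

```bash
python3 -m crank '[0,46,-54,0,0, 0,46,-54,-40,0, 0,46,-54,-60,0, 0,46,-54,-80,0, 0,46,-54,-95,0, 0,46,-54,-105,0]'
```

```text
t: 2.1
tcp_pos: [0.5992, 0.1113, 0.1767]
tool_rot: [0.109, 0.699, -0.109, 0.699]
force: [-0.7, -0.5, 1.5]
finger_gap: -0.001
```

```bash
python3 -m crank '[0,0,0,-15,0, 0,0,0,-30,0, 0,0,0,-45,0, 0,0,0,-55,0]'; python3 -m crank '[0,0,0,-4,0, 0,0,0,-8,0]'
```

```text
t: 2.6
tcp_pos: [0.5982, 0.1114, 0.1209]
tool_rot: [0.109, 0.699, -0.109, 0.698]
force: [-1.9, 0.4, 1.5]
finger_gap: -0.002
t: 2.85
tcp_pos: [0.599, 0.1114, 0.1142]
tool_rot: [0.109, 0.699, -0.109, 0.699]
force: [-0.8, -0.7, 1.6]
finger_gap: 0.001
```

```bash
python3 - <<'E'
from h import *
s=viewer.snapshot('side'); cv2.imwrite('pics/s1.png',cv2.resize(s['img'][100:240,200:360],None,fx=4,fy=4)[:,:,::-1])
print(manip.sense()['force'])
E
```

```text
[0.43488051 0.3540572  0.36099349]
```

View pics/s1.png

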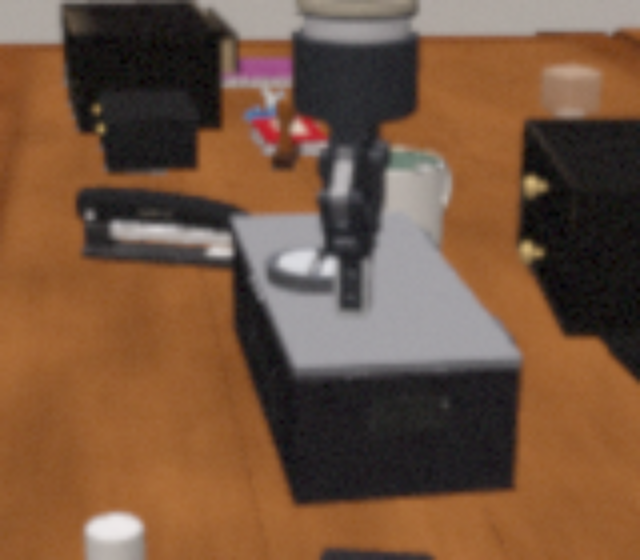

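The lid looks nearly shut, with the finger tip at crop (350,305). I'll press on until the force rises.

```bash
python3 -m crank '[0,0,0,-2,0, 0,0,0,-4,0, 0,0,0,-4,0]';python3 -m crank '[0,0,0,-2,0, 0,0,0,-3,0, 0,0,0,-3,0]'
```

```text
t: 3.28
tcp_pos: [0.5993, 0.1114, 0.113]
tool_rot: [0.109, 0.698, -0.109, 0.699]
force: [-3.8, -0.4, 13.6]
finger_gap: -0.0
t: 3.65
tcp_pos: [0.5993, 0.1114, 0.1128]
tool_rot: [0.109, 0.698, -0.109, 0.7]
force: [-7.7, 0.4, 28.1]
finger_gap: 0.006
```

```bash
python3 -m crank '[0,0,0,30,0, 0,0,0,90,0, 0,-20,-60,110,0, 1,-42,-335,110,0, 1,-42,-335,110,0, 1,-42,-335,110,0, 1,-42,-335,110,0, 1,-42,-335,110,0, 1,-42,-335,110,0]'
python3 - <<'E'
from h import *
for n in('side','top'):
    s=viewer.snapshot(n); np.savez('/tmp/'+n+'1.npz',**s)
    save(s,n+'1')
    if n=='top': cv2.imwrite('pics/t1.png',cv2.resize(s['img'][160:250,105:260],None,fx=5,fy=5,interpolation=cv2.INTER_CUBIC)[:,:,::-1])
    else: cv2.imwrite('pics/s2.png',cv2.resize(s['img'][140:300,200:340],None,fx=3.7,fy=3.7,interpolation=cv2.INTER_CUBIC)[:,:,::-1])
E
```

```text
t: 4.78
tcp_pos: [0.5571, -0.2265, 0.2176]
tool_rot: [0.11, 0.698, -0.111, 0.699]
force: [0.2, 0.4, 0.1]
finger_gap: 0.999
```

View pics/t1.png

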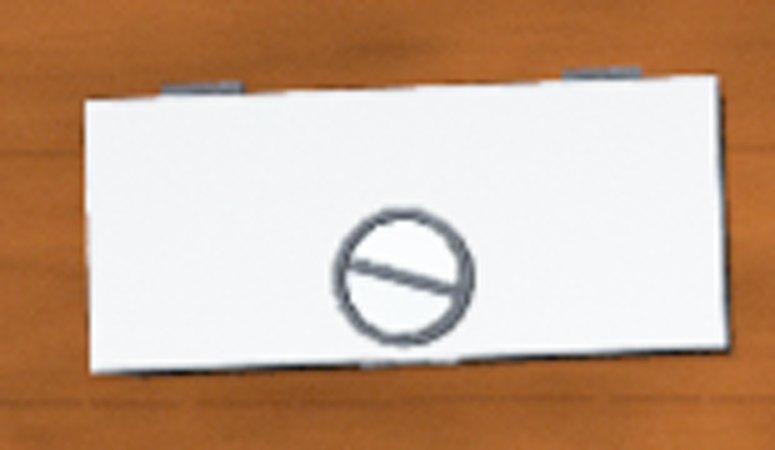

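View pics/s2.png

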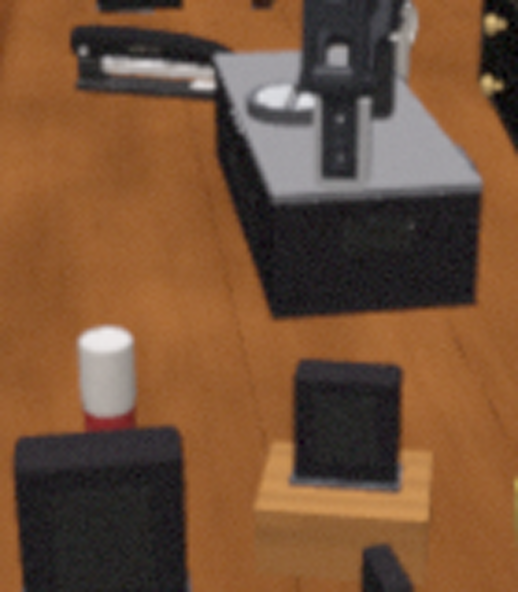

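The lid is shut. The lock is at crop (404,276), and its slot runs from (355,265) to (460,292). I'll measure it now.

```bash
python3 - <<'E'
from h import *
np.set_printoptions(precision=4,suppress=True)
s=dict(np.load('/tmp/top1.npz')); g=cv2.cvtColor(s['img'],cv2.COLOR_RGB2GRAY)
x0,y0=165,196; sub=g[y0:y0+40,x0:x0+40]; m=(sub<190).astype(np.uint8)
cs,_=cv2.findContours(m,cv2.RETR_CCOMP,cv2.CHAIN_APPROX_NONE)
for c in cs:
    if len(c)>15: print(len(c),cv2.boundingRect(c),cv2.minAreaRect(c))
big=cv2.resize(sub,None,fx=8,fy=8,interpolation=cv2.INTER_CUBIC); 
mb=(big<200).astype(np.uint8)
cs,_=cv2.findContours(mb,cv2.RETR_CCOMP,cv2.CHAIN_APPROX_NONE)
cand=[c for c in cs if 100<cv2.boundingRect(c)[2]<280 or len(c)>150]
for c in cand:
    e=cv2.fitEllipse(c); 
    ctr=(np.array(e[0])+.5)/8-.5+[x0,y0]; print(len(c),cv2.boundingRect(c),e,ctr,onplane(s,ctr,.1))
# slot: dark-weighted pixels within the head
e0=onplane(s,[185.5,214.9],.1)
c=np.array([(404/5+105-.4),(276/5+160-.4)])
v,u=np.mgrid[200:230,170:202]; w=np.clip(225-g[200:230,170:202].astype(float),0,None)
W=onplane(s,np.c_[u.ravel(),v.ravel()],.1)[:,:2]; w=w.ravel()
ctr=onplane(s,c,.1)[0,:2]
for it in range(4):
    k=(np.linalg.norm(W-ctr,axis=1)<.0225)&(w>0)
    mu=np.average(W[k],axis=0,weights=w[k]); d=W[k]-mu
    C=(d*w[k,None]).T@d; ev,V=np.linalg.eigh(C); a=V[:,1]; a=a*np.sign(a[1])
    print('slot',mu,'yaw',np.degrees(np.arctan2(a[1],a[0])),ev)
L=np.array([(88,101),(717,76),(728,350),(92,373)])/5+[104.6,159.6]; P=onplane(s,L,.088); print('lid',P,P.mean(0))
for i in range(4): print(np.linalg.norm(P[i]-P[(i+1)%4]),np.degrees(np.arctan2(*(P[(i+1)%4]-P[i])[[1,0]])))
print('lock z',bydepth(s,[[180,212]]), 'lidz',bydepth(s,[[150,215],[150,225],[220,225]]))
st=manip.sense();print(st['tcp_pos'],R.from_quat(st['tool_rot']).as_matrix())
E
```

```text
85 (0, 35, 40, 5) ((19.5, 37.0), (4.0, 39.0), 90.0)
77 (6, 6, 29, 28) ((20.250003814697266, 19.25), (27.577163696289062, 26.870054244995117), 45.0)
51 (8, 17, 23, 15) ((18.134613037109375, 25.173076629638672), (22.803504943847656, 11.840282440185547), 15.255120277404785)
51 (10, 7, 22, 15) ((21.45435905456543, 12.921161651611328), (22.094572067260742, 11.723650932312012), 14.931416511535645)
708 (0, 277, 320, 43) ((218.1941375732422, 301.2083740234375), (36.8607292175293, 543.388916015625), 88.81466674804688) [191.8368 233.2135] [[0.5427 0.1683 0.1   ]]
644 (51, 44, 231, 225) ((166.09164428710938, 156.29644775390625), (223.5353240966797, 230.068359375), 97.84777069091797) [185.324  215.0996] [[0.5874 0.1843 0.1   ]]
389 (74, 146, 168, 100) ((151.27691650390625, 198.8478546142578), (82.5181884765625, 177.4815216064453), 104.83868408203125) [183.4721 220.4185] [[0.5744 0.1888 0.1   ]]
391 (84, 65, 168, 101) ((174.5848846435547, 112.0696029663086), (83.73120880126953, 178.95050048828125), 104.27006530761719) [186.3856 209.5712] [[0.6011 0.1817 0.1   ]]
slot [0.5874 0.1844] yaw 74.38186073178767 [0.0168 0.7692]
slot [0.5874 0.1844] yaw 74.38186073178767 [0.0168 0.7692]
slot [0.5874 0.1844] yaw 74.38186073178767 [0.0168 0.7692]
slot [0.5874 0.1844] yaw 74.38186073178767 [0.0168 0.7692]
lid [[0.6782 0.3433 0.088 ]
 [0.6877 0.0298 0.088 ]
 [0.5505 0.0254 0.088 ]
 [0.5426 0.3401 0.088 ]] [0.6148 0.1846 0.088 ]
0.3135903517395114 -88.26789991347384
0.13725350041874743 -178.17782864934443
0.3147588346073612 91.44521795360596
0.1356806452821752 1.331446592570611
lock z [[0.5962 0.1995 0.0875]] lidz [[0.5896 0.274  0.0869]
 [0.5645 0.273  0.0904]
 [0.5627 0.1002 0.0888]]
[ 0.5568 -0.2233  0.2173] [[ 0.      0.3055  0.9522]
 [ 0.0007  0.9522 -0.3055]
 [-1.      0.0007 -0.0002]]
```

Slot centre is (0.587, 0.184) at yaw 74.4°, so the lock stands at about 0.30. I'll descend on the key next, shifting +1, +2, -141 mm and turning +0.038.

```bash
python3 -m crank '[0.65,1,2,-30,0.038, 0.65,1,2,-70,0.038, 0.65,1,2,-100,0.038, 0.65,1,2,-125,0.038, 0.65,1,2,-141,0.038, 0.65,1,2,-141,0.038]' 60
python3 -m crank '[0.2,0,0,0,0, 0.1,0,0,0,0, 0.1,0,0,0,0, 0.1,0,0,0,0, 0.1,0,0,0,0]' 60
python3 - <<'E'
from h import *
s=viewer.snapshot('side'); cv2.imwrite('pics/s3.png',cv2.resize(s['img'][180:330,200:400],None,fx=4,fy=4,interpolation=cv2.INTER_CUBIC)[:,:,::-1])
E
```

```text
t: 5.62
tcp_pos: [0.5576, -0.2202, 0.0754]
tool_rot: [0.096, 0.701, -0.095, 0.7]
force: [-0.5, 0.1, 0.1]
finger_gap: 0.651
t: 6.25
tcp_pos: [0.5588, -0.2221, 0.0776]
tool_rot: [0.096, 0.7, -0.096, 0.701]
force: [0.4, 0.9, 6.0]
finger_gap: 0.228
```

View pics/s3.png

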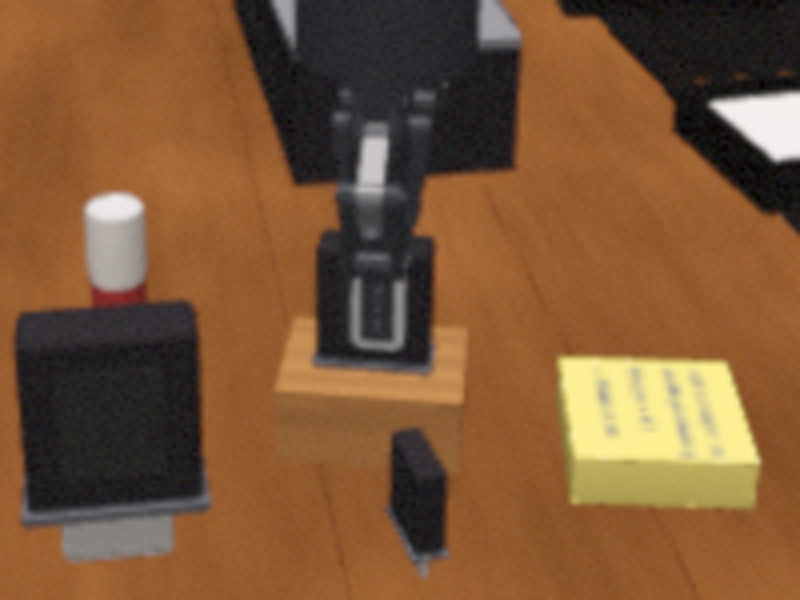

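Gripped: the opening is 19 mm, and the finger sits on the grip at crop (378,310). I'll lift, traverse and turn -90°.

```bash
python3 -m crank '[0.1,0,0,20,0, 0.1,0,0,60,0, 0.1,0,0,110,0, 0.1,5,40,155,-0.18, 0.1,10,100,155,-0.36, 0.1,14,160,155,-0.54, 0.1,18,220,155,-0.72, 0.1,22,280,155,-0.9, 0.1,26,340,155,-1.08, 0.1,29,400,155,-1.26]' 80
python3 - <<'E'
from h import *
s=viewer.snapshot('side'); cv2.imwrite('pics/s4.png',cv2.resize(s['img'][60:220,200:380],None,fx=4,fy=3.7,interpolation=cv2.INTER_CUBIC)[:,:,::-1])
E
```

```text
t: 7.55
tcp_pos: [0.5862, 0.1701, 0.2309]
tool_rot: [0.484, 0.515, -0.485, 0.515]
force: [1.0, -0.7, -1.5]
finger_gap: 0.222
```

View pics/s4.png

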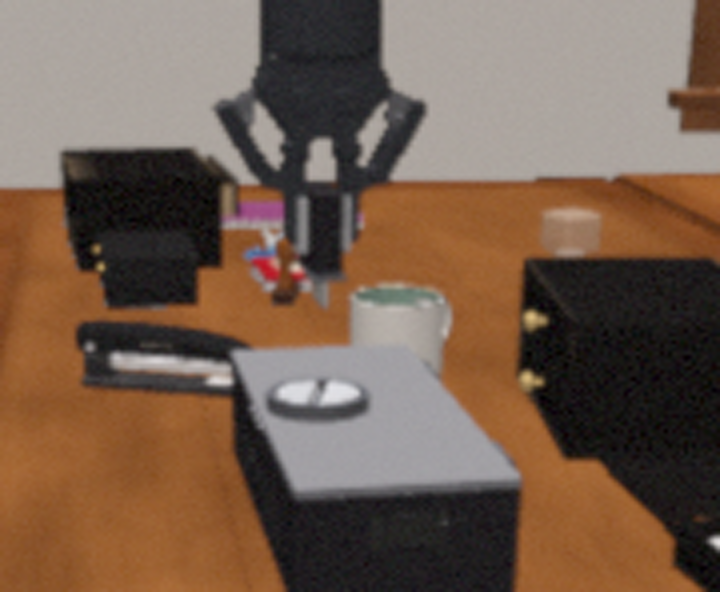

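```bash
python3 -m crank '[0.1,1,10,-10,-0.18, 0.1,1,10,-30,-0.33, 0.1,1,10,-40,-0.33, 0.1,1,10,-40,-0.33]'
python3 - <<'E'
from h import *
s=viewer.snapshot('side'); np.savez('/tmp/side2.npz',**s);cv2.imwrite('pics/s5.png',cv2.resize(s['img'][110:180,240:320],None,fx=8,fy=8,interpolation=cv2.INTER_CUBIC)[:,:,::-1])
st=manip.sense();print(st['tcp_pos'],np.degrees(R.from_quat(st['tool_rot']).as_euler('ZYX')))
E
```

```text
t: 8.1
tcp_pos: [0.5869, 0.1779, 0.1903]
tool_rot: [-0.56, -0.431, 0.562, -0.43]
force: [0.8, -0.1, -0.5]
finger_gap: 0.223
[0.58759276 0.17799088 0.19108889] [-171.58081609   89.95103908  -66.60072546]
```

View pics/s5.png

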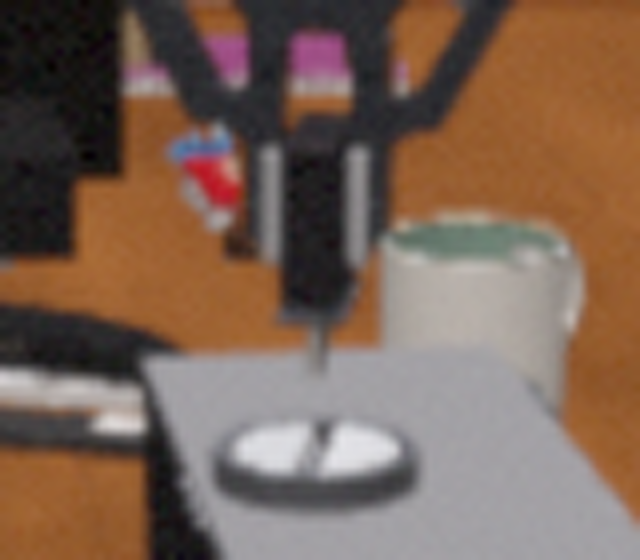

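```bash
python3 - <<'E'
from h import *
np.set_printoptions(precision=4,suppress=True)
s=dict(np.load('/tmp/side2.npz')); f=lambda p:np.array(p)/8+[239.56,109.56]
o=np.array(s['origin'])
def py(p,y):
    r=(rays(s,f(p))@Rm(s).T)[0]; return o+r*(y-o[1])/r[1]
print('blade end left/right',py((307,378),.179-.0154),py((326,372),.179-.0154+.002))
print('slot near',onplane(s,f((305,472)),.1),'far',onplane(s,f((325,426)),.1),'collar',onplane(s,[f((212,470)),f((418,470))],.1))
E
```

```text
blade end left/right [0.5819 0.1636 0.1305] [0.5883 0.1656 0.1317]
slot near [[0.5808 0.1601 0.1   ]] far [[0.5943 0.2095 0.1   ]] collar [[0.5512 0.166  0.1   ]
 [0.6175 0.1576 0.1   ]]
```

Side-view comparison puts the blade about 1–2 mm toward +x of the slot line, which the chamfer should take up. I'll shift -1, +5 mm and descend in steps.

```bash
python3 -m crank '[0.1,-1,5,-8,-0.01, 0.1,-1,5,-20,-0.01, 0.1,-1,5,-26,-0.01, 0.1,-1,5,-30,-0.01, 0.1,-1,5,-33,-0.01]'
python3 -m crank '[0.1,0,0,-2,0, 0.1,0,0,-4,0]'
```

```text
t: 8.78
tcp_pos: [0.5868, 0.1834, 0.158]
tool_rot: [-0.563, -0.427, 0.563, -0.427]
force: [-0.5, -0.5, -0.3]
finger_gap: 0.227
t: 9.02
tcp_pos: [0.5868, 0.1835, 0.1544]
tool_rot: [0.563, 0.427, -0.563, 0.427]
force: [1.0, 0.4, -1.5]
finger_gap: 0.224
```

```bash
python3 -m crank '[0.1,0,0,-2,0, 0.1,0,0,-4,0, 0.1,0,0,-4,0]'
python3 - <<'E'
from h import *
s=viewer.snapshot('side'); cv2.imwrite('pics/s6.png',cv2.resize(s['img'][110:180,240:320],None,fx=8,fy=8,interpolation=cv2.INTER_CUBIC)[:,:,::-1])
E
```

```text
t: 9.4
tcp_pos: [0.5868, 0.1835, 0.1515]
tool_rot: [0.563, 0.427, -0.563, 0.428]
force: [-2.1, 0.1, 5.3]
finger_gap: 0.223
```

View pics/s6.png

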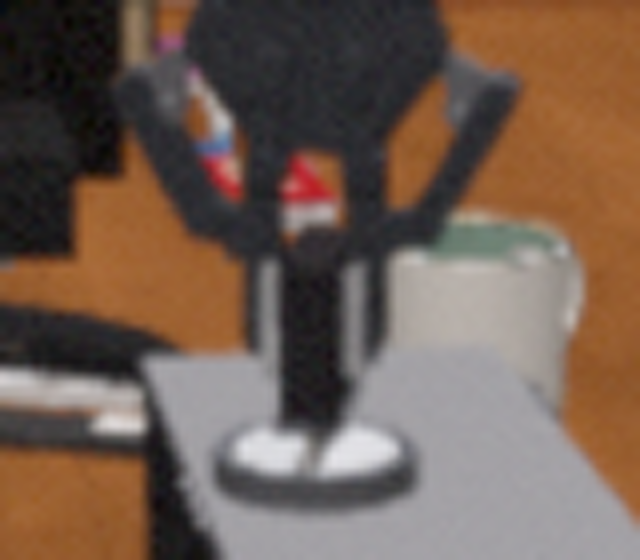

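The blade is in the slot and on its floor: TCP z is 0.1515, as predicted, with 5 N contact. Now I'll turn clockwise.

```bash
python3 -m crank '[0.1,0,0,0,-0.14, 0.1,0,0,0,-0.28, 0.1,0,0,0,-0.42, 0.1,0,0,0,-0.56, 0.1,0,0,0,-0.7, 0.1,0,0,0,-0.84, 0.1,0,0,0,-0.98, 0.1,0,0,0,-1.12, 0.1,0,0,0,-1.22, 0.1,0,0,0,-1.22]' 100
python3 - <<'E'
from h import *
print(manip.sense()['ft_torque'])
E
python3 -m crank '[0.1,0,0,0,-0.05, 0.1,0,0,0,-0.1, 0.1,0,0,0,-0.14, 0.1,0,0,0,-0.14]'
python3 - <<'E'
from h import *
st=manip.sense();print(st['ft_torque'],np.degrees(R.from_quat(st['tool_rot']).as_matrix()[:2,1]))
s=viewer.snapshot('side'); cv2.imwrite('pics/s7.png',cv2.resize(s['img'][110:180,240:320],None,fx=8,fy=8,interpolation=cv2.INTER_CUBIC)[:,:,::-1])
E
```

```text
t: 10.7
tcp_pos: [0.5846, 0.1856, 0.1515]
tool_rot: [-0.705, -0.028, 0.708, -0.026]
force: [-5.5, 4.6, 8.3]
finger_gap: 0.223
[0.98917856 1.03528622 0.02541278]
t: 11.2
tcp_pos: [0.5847, 0.1863, 0.1516]
tool_rot: [-0.705, 0.021, 0.708, 0.024]
force: [-5.6, 7.1, 7.4]
finger_gap: 0.223
[1.43114267 1.00073491 0.07387559] [ -3.60104142 -57.18186297]
```

View pics/s7.png

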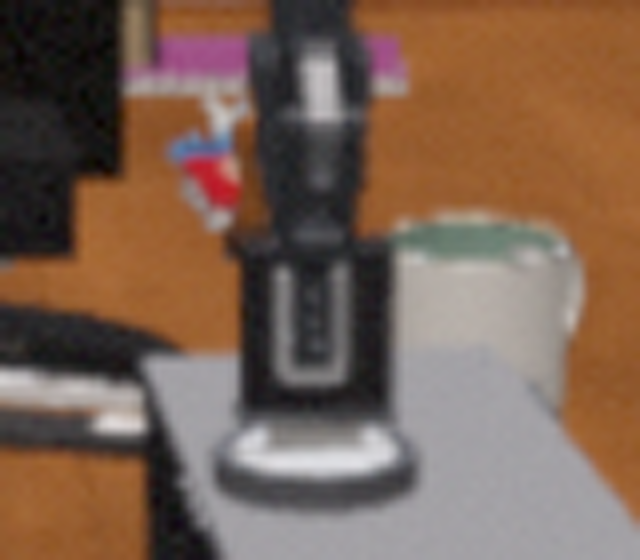

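```bash
python3 -m crank '[0.1,0,0,0,-0.04, 0.1,0,0,0,-0.08, 0.1,0,0,0,-0.08]'
python3 - <<'E'
from h import *
st=manip.sense();y=R.from_quat(st['tool_rot']).as_matrix()[:,1];print(st['ft_torque'],st['force'],np.degrees(np.arctan2(y[1],y[0])),st['tcp_pos'],st['q'][5])
E
```

```text
t: 11.62
tcp_pos: [0.5847, 0.1868, 0.1516]
tool_rot: [-0.704, 0.048, 0.707, 0.051]
force: [-5.6, 8.5, 6.9]
finger_gap: 0.221
[1.80391251 1.00375807 0.65415721] [-5.64543337  8.46291371  6.91458792] -98.04490124644711 [0.5847148  0.18684937 0.15156971] 1.832141910162541
```

The torque jumped to 0.65 N m, so the lock is at its stop. I'll back off within the slack and lift.

```bash
python3 -m crank '[0.1,0,0,0,0.07, 0.1,0,0,0,0.15, 0.1,0,0,0,0.15, 0.1,0,0,4,0.15, 0.1,0,0,12,0.15, 0.1,0,0,30,0.15, 0.1,0,0,80,0.15]'
python3 - <<'E'
from h import *
st=manip.sense();y=R.from_quat(st['tool_rot']).as_matrix()[:,1];print(np.degrees(np.arctan2(y[1],y[0])),st['tcp_pos'],st['force'])
s=viewer.snapshot('side'); np.savez('/tmp/side3.npz',**s);cv2.imwrite('pics/s8.png',cv2.resize(s['img'][80:180,230:330],None,fx=6,fy=6,interpolation=cv2.INTER_CUBIC)[:,:,::-1])
E
```

```text
t: 12.5
tcp_pos: [0.5852, 0.1827, 0.2295]
tool_rot: [-0.705, -0.002, 0.709, -0.003]
force: [-0.2, 1.5, -0.6]
finger_gap: 0.226
-89.55015495391447 [0.58522886 0.18271837 0.22948449] [-0.16346235  1.4958284  -0.63274157]
```

View pics/s8.png

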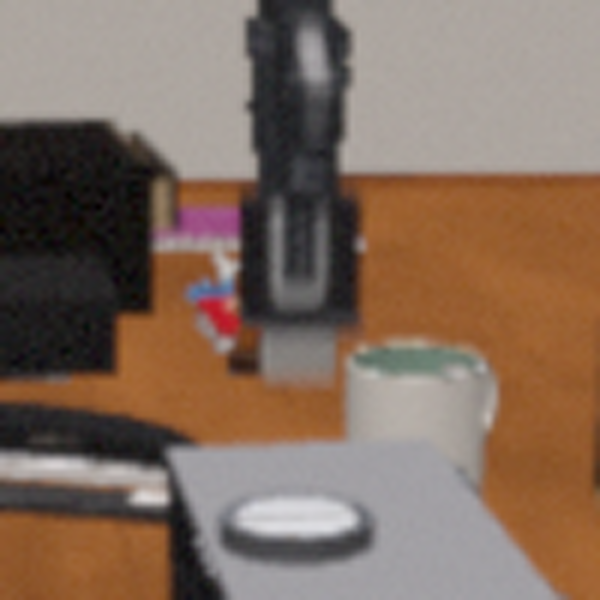

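```bash
python3 -m crank '[0.1,-4,-50,5,-0.05, 0.1,-8,-105,5,-0.1, 0.1,-12,-160,5,-0.15, 0.1,-16,-215,5,-0.2, 0.1,-20,-270,5,-0.25, 0.1,-24,-325,5,-0.28, 0.1,-27,-380,5,-0.28, 0.1,-29,-404,-30,-0.28, 0.1,-29,-404,-60,-0.28, 0.1,-29,-404,-60,-0.28]'
python3 - <<'E'
from h import *
s=viewer.snapshot('side'); np.savez('/tmp/side4.npz',**s);cv2.imwrite('pics/s9.png',cv2.resize(s['img'][180:330,200:350],None,fx=4,fy=4,interpolation=cv2.INTER_CUBIC)[:,:,::-1])
s=viewer.snapshot('top'); np.savez('/tmp/top4.npz',**s);cv2.imwrite('pics/t2.png',cv2.resize(s['img'][160:250,105:260],None,fx=5,fy=5,interpolation=cv2.INTER_CUBIC)[:,:,::-1])
st=manip.sense();y=R.from_quat(st['tool_rot']).as_matrix()[:,1];print(np.degrees(np.arctan2(y[1],y[0])),st['tcp_pos'],st['force'])
E
```

```text
t: 13.8
tcp_pos: [0.5561, -0.2207, 0.1691]
tool_rot: [-0.699, 0.096, 0.702, 0.097]
force: [-0.2, 0.4, -0.9]
finger_gap: 0.226
-105.57235551828335 [ 0.55824158 -0.22095008  0.17153661] [ 1.21809426  0.40801996 -0.40081007]
```

View pics/s9.png

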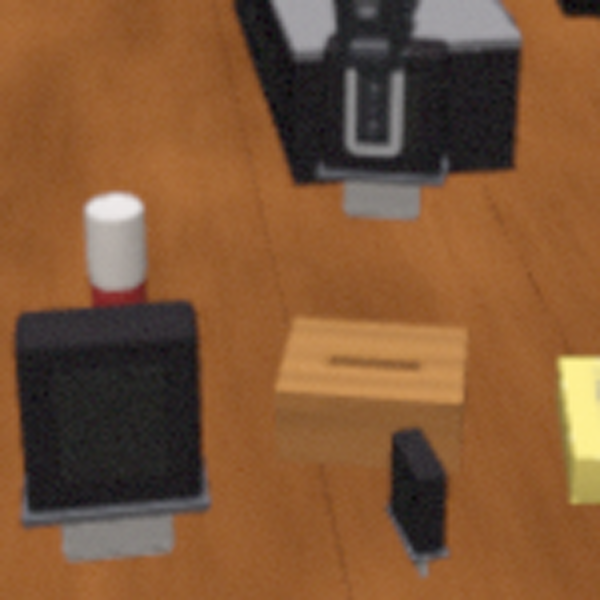

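View pics/t2.png

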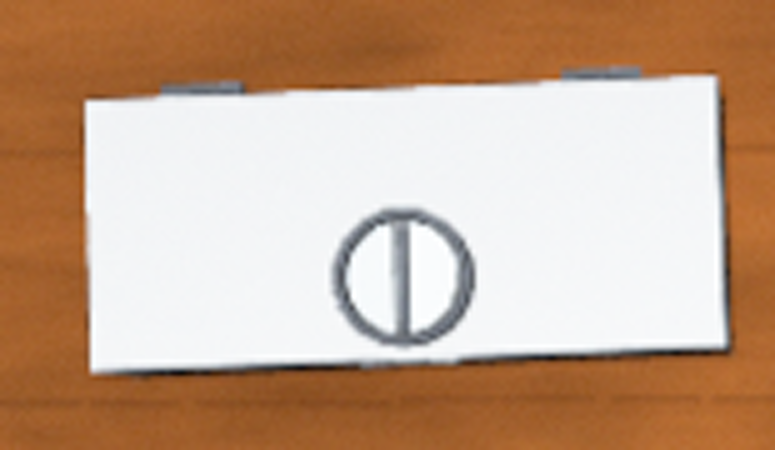

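The lock's slot now runs straight across the lid, at crop (401,275), and the lid is shut. The key is held upright above the stand; the stand slot centre is at crop (374,362). I'll check the alignment.

```bash
python3 - <<'E'
from h import *
np.set_printoptions(precision=4,suppress=True)
s=dict(np.load('/tmp/side4.npz')); f=lambda p:np.array(p)/4+[199.6,179.6]
o=np.array(s['origin'])
ab=onplane(s,[f((328,358)),f((420,367))],.036);print('slot',ab,ab.mean(0),np.degrees(np.arctan2(*(ab[1]-ab[0])[[1,0]])))
# blade end corners at tip height TCP-.0616
k=onplane(s,[f((345,213)),f((418,218))],.1703-.0616); print('blade',k,k.mean(0),np.degrees(np.arctan2(*(k[1]-k[0])[[1,0]])))
st=manip.sense();print(st['tcp_pos'])
E
```

```text
slot [[ 0.5371 -0.217   0.036 ]
 [ 0.5761 -0.2297  0.036 ]] [ 0.5566 -0.2233  0.036 ] -18.07744960136208
blade [[ 0.5437 -0.2194  0.1087]
 [ 0.5735 -0.228   0.1087]] [ 0.5586 -0.2237  0.1087] -16.210381768339413
[ 0.5582 -0.221   0.1715]
```

Blade and slot agree within 2 mm and 2°. I'll lower the key.

```bash
python3 -m crank '[0.1,-1,0,-40,0, 0.1,-1,0,-66,0, 0.1,-1,0,-76,0, 0.1,-1,0,-84,0, 0.1,-1,0,-88,0, 0.1,-1,0,-88,0]'
python3 -m crank '[0.1,0,0,-2,0, 0.1,0,0,-4,0, 0.1,0,0,-5,0, 0.1,0,0,-5,0]'
```

```text
t: 14.65
tcp_pos: [0.5572, -0.2208, 0.0829]
tool_rot: [0.701, -0.096, -0.7, -0.096]
force: [0.2, 0.3, -1.4]
finger_gap: 0.219
t: 15.15
tcp_pos: [0.5568, -0.2206, 0.0777]
tool_rot: [0.701, -0.096, -0.7, -0.096]
force: [-0.6, 0.8, 2.9]
finger_gap: 0.22
```

```bash
python3 -m crank '[0.1,0,0,-1,0, 0.3,0,0,-1,0, 0.5,0,0,-1,0, 0.65,0,0,-1,0, 0.65,0,0,-1,0, 0.65,0,0,-1,0]' 20
python3 -m crank '[0.65,0,0,20,0, 0.65,0,0,60,0, 0.65,0,0,110,0, 0.65,-60,0,150,0, 0.65,-60,60,150,0, 0.65,-60,120,150,0, 0.65,-60,170,150,0, 0.65,-60,170,150,0]'
python3 - <<'E'
from h import *
np.set_printoptions(precision=4,suppress=True)
s=viewer.snapshot('side'); np.savez('/tmp/side5.npz',**s);cv2.imwrite('pics/s10.png',cv2.resize(s['img'][130:330,190:400],None,fx=3,fy=3,interpolation=cv2.INTER_CUBIC)[:,:,::-1])
s=viewer.snapshot('top'); np.savez('/tmp/top5.npz',**s);cv2.imwrite('pics/t3.png',cv2.resize(s['img'][160:290,310:400],None,fx=4.5,fy=4.5,interpolation=cv2.INTER_CUBIC)[:,:,::-1]); save(s,'t4')
E
```

```text
t: 15.9
tcp_pos: [0.5567, -0.2205, 0.0762]
tool_rot: [-0.701, 0.096, 0.701, 0.096]
force: [0.7, 0.2, -0.1]
finger_gap: 0.65
t: 16.9
tcp_pos: [0.4956, -0.0473, 0.2264]
tool_rot: [-0.7, 0.094, 0.701, 0.094]
force: [-1.0, -0.9, 1.0]
finger_gap: 0.649
```

View pics/s10.png

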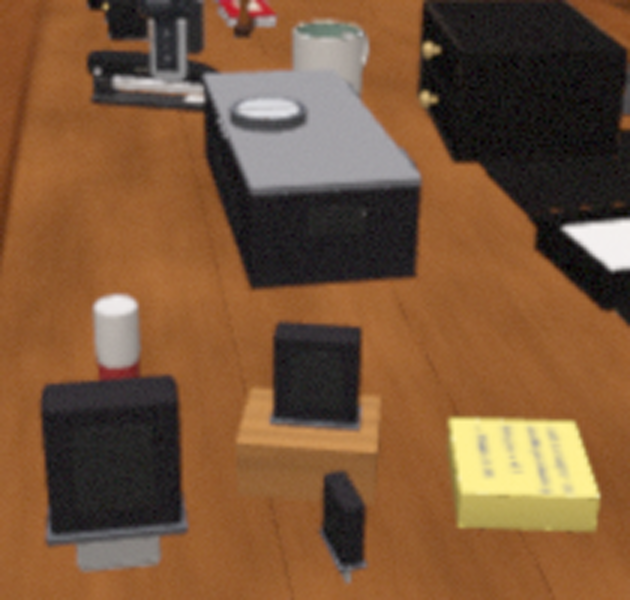

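View pics/t3.png

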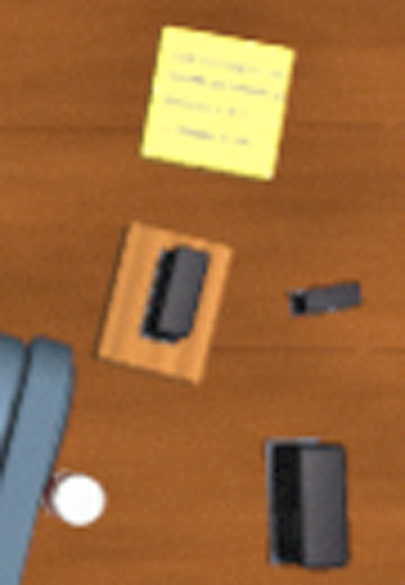

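View pics/t4.png

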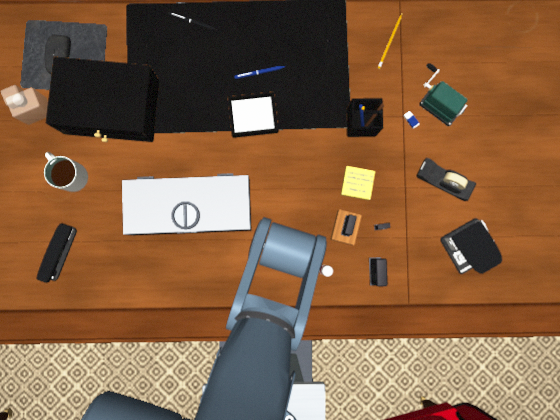

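The key stands upright in its stand at crop (180,293), and the glue, notes, lid and lock slot are as they should be. One last numeric check, then I'll hand in.

```bash
python3 - <<'E'
from h import *
np.set_printoptions(precision=4,suppress=True)
s=dict(np.load('/tmp/top5.npz')); B=lambda p:np.array(p)/4.5+[310,160]-.4
kt=np.array([B(p) for p in [(178,248),(210,253),(190,338),(160,331)]]); K=onplane(s,kt,.096); print(K.mean(0),bydepth(s,[B((183,275)),B((183,293)),B((177,315))]))
print(manip.sense()['force']); workorder.sign_off()
E
```

```text
[ 0.5598 -0.2231  0.096 ] [[ 0.5693 -0.2222  0.0981]
 [ 0.5597 -0.2228  0.0928]
 [ 0.5475 -0.2186  0.0968]]
[-0.3128 -0.5678 -0.7361]
the job is handed in; nothing more can be done
```

I completed every step and handed the job in at about 17 s of the 64 s allowed. Sign-off reports no verdict, so the results below come from my own measurements.

- **Lid:** I pushed it to its hard stop with the fingers shut, pressing with up to 28 N at the end. In the last top picture it is still flat and shut.
- **Lock:** The blade met the slot floor at the predicted height. I turned it clockwise until the torque jumped from 0.07 to 0.65 N m, which is the stop. In the last top picture the slot runs straight across the lid.
- **Key:** It stands upright back in its stand. Its top is about 0.096 m above the desk, the full-seat height. Its centre is about 2–3 mm from where I measured it at the start, inside the 10 mm limit.
- **Bystanders:** The glue stick and sticky notes look unmoved, and the gripper is clear of everything.

**Disagreements:** None of the checks failed. Before insertion, the side view put the blade 1–2 mm off the slot line while the top view did not. I shifted it 1 mm and it went in without side force. The single-pixel depth readings on the key top scatter between 0.093 and 0.098 m.

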